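Feed the specimen rack past the chute's spring gate

ROBOT

A 7-joint arm with a two-finger parallel gripper is mounted at the origin on a cart in front of the work surface, level with it; the furniture and walls round the work are solid. World frame = base frame: x ahead of the robot, y to its left, z up, the work surface at z = 0. Lengths are in mm, angles in rad, forces in N, time in s.
With the tool pointing down it reaches from about 425 to 875 mm from the base axis. Payload 8.4 kg.
Tool frame: the origin (TCP) lies at the very end of the fingers, on their centre line; the grasp point (between the pads) lies 19 mm behind it; x points along the fingers, y is the direction in which the jaws open and shut, and the axes are right-handed (so a half turn about x gives the same grasp; the last joint's range is limited). The gripper opens to 87 mm and grips with 3 to 60 N. Pads are 19 mm wide; open, the fingers measure 117 mm over their backs; the gripper's body (75 mm by 190 mm) begins 51 mm behind the grasp point.
Start: joints at [0.604, 0.333, 0.04, 1.465, -0.013, 1.343, -0.059], TCP at [495.859, -420.222, 222.546] pointing down, gripper open.
Joint ranges: [-2.58, 2.58], [-0.38, 2.09], [-1.3, 1.39], [0.25, 2.4], [-1.5, 4.64], [0.08, 2.09], [-2.65, 2.65]. Speed limits (rad/s): [2.22, 2.22, 2.79, 2.79, 3.14, 3.14, 3.14].

INTERFACE

Orientations are given as a unit quaternion [w, x, y, z].
In Python, from bench import ctrl, cams, nets gives the robot as it stands. The module is installed in compiled form; this text tells all that it offers.
- The arm moves only by the shell command python3 -m handwheel 'ROWS'. ROWS is JSON, a list of rows, each an object with "rot": the turn, a rotation vector about the tool's x, y, z in degrees, a list of three; "offset": the shift along the tool's x, y, z in m, a list of three; "hand": the finger opening in m, from 0 to 0.087. A call has 1 to 8 rows; each row is the pose to reach, as a shift and turn from the pose commanded when the call began, along the tool's axes at that moment; what a row does not reach only later rows make up. A row lasts 1/12 s, in which the tool goes at most 41.7 mm and 7.16 degrees, less where a joint would pass 70% of its speed; a pose out of reach is approached as far as the arm can. A call with a gripper value outside its range is refused whole. The fingers move at their own pace and stop on an object; the grip force is fixed at half the most. Time passes only in rows, so rows that repeat a pose let the fingers close. It gives the time, the measured TCP pose, the force and the opening at its end, in the units of the state.
- ctrl.get_obs(): the state, without advancing time (a new reading comes with each control period).
- cams.grab_frame(name): name is "scene" or "top"; returns a dict with "color" (420x560x3 uint8, red, green, blue), "fx", "fy", "cx", "cy" (pixels), "rvec" (rotation vector, rad) and "tvec" (3), from world to camera coordinates, as OpenCV has them. Camera axes: x right, y down, z forward; pixel columns grow to the right and rows downward; lengths in mm; the calibration is good to about 2 mm. A picture is of the moment at which its call begins. There is no depth.
- ctrl.hand_in(): hands the job in, once; it reports no verdict.
Trained networks look in the newest picture that a camera, given by its name, has taken for a name from the list of things; names that differ only in an ending like _2 or _b are one class to them, and where a whole thing is asked for, a point or a joint stands for the part that bears it (a point fixed in the world has none). Each returns a list of dicts, best first, with "p" (0 to 1); they miss things now and then, are a little off and sometimes report something else, mostly with a low value. They report only what shows in the picture. A call takes as long as a camera call.
- nets.recognise(camera, target): "point" ([column, row] in pixels, amid what is visible of it).
- nets.outline_of(camera, target): "mask" (420x560 bool, what is visible of it) and "point" ([column, row] in pixels, amid what is visible of it).
The state is a dict: "clock": time; "joint_positions": joint angles; "qvel": joint speeds; "tau": joint torques, N m; "tcp_pos": TCP position; "tool_rot": TCP orientation; "contact_force": force on the tool from outside, world axes, zero at the start; "moment": the same for the moment, N m; "width": finger opening in mm.
Only numpy, scipy, OpenCV 4.12 (cv2) and the standard library are available. Lean on these libraries where they do the work, as an engineer would, in place of code of your own. Each camera call takes 0.05 s, during which the arm holds its last target.

TASK

Feed the grey specimen rack through the chute until it is fully home against the end stop: with a fingertip push the gate's long bar sideways until the gate is fully open, and keep holding it open while you push the rack along from behind, so that the gate never rests on the rack and the rack never pushes against the gate. Then let the gate spring fully shut behind the rack. Only push: do not pinch, lift or tip the rack, and leave the loose things round it as they are.

Things in the scene. Friction and masses are not known exactly. Their poses are not given: they have to be found in the camera images.
- chute: Fixed aluminium base plate with the chute, 320 mm long. Origin: underside of the plate (desk top), mid length, mid channel. x = feed direction (mouth -160, end stop's face +145 mm), y = across, to the hinge side (away from the robot), z up. Channel floor at z = 8 mm; steel side rails at y = +-35 to +-41 mm, tops at z = 20; end stop's top at z = 42. The plate reaches to y = -105 as a flat apron.
- hinge (a point): Point on the gate's upright hinge axis, at chute x = 145, y = 60, z = 62 mm (hub 18 mm across, its post stands beside the end stop).
- gate (a joint): Gate angle: 0 = shut, 0.2 rad = fully open (hard stop), about the upright hinge. It opens when its bar is pushed toward chute +y; then bar and blade swing to +y. Above 0.14 rad the blade is clear of the rack's path. A spring shuts it: torque 0.2 N m shut to 0.28 N m open (under 1 N at the bar's free end, some 3 N near chute x = 50 mm).
- gate_bar (a point): Point on the inner (-y) face of the gate's bar, 230 mm from the hinge, at the bar's mid height. The bar is straight steel, 6 mm thick, 12 mm high (z = 56 to 68 mm), over the rack. Fully open it lies parallel to chute x, from x = -185 to 145 mm, inner face at chute y = 36 mm. Shut, it slants over the channel: inner face at y = -29 mm at its free end, y = 12 mm at chute x = 30.
- gate_blade (a point): Inner lower corner of the gate's blade, a dark steel plate 8 mm thick that hangs from the bar to z = 22 mm, 115 mm from the hinge along the bar. Shut, it stands in the +y half of the channel near chute x = 35 mm, from y = 20 mm outward: the rack cannot pass and only pushes it tighter shut. Fully open its inner edge is at y = 43 mm, 7 mm behind the bar's inner face.
- rack: Grey rack, 80 mm long (x, front +x), 62 wide, 28 high, loose on the channel floor before the gate, x along the feed. About 0.25 kg. Four samples are fixed on its deck (tops under 40 mm). A lip 6 mm thick, 56 wide stands along the rear edge, top 38 mm above the underside. Origin: centre of the underside, 40 mm ahead of the rear face. Fully home: origin at chute x = 105 mm.
- small_tape: Loose small black tape roll, 58 mm across, 19 mm high, on the apron; leave alone. Origin: centre of underside.
- loose_button: Loose button sample, 27 mm across, 11 mm high, on the apron; leave alone.
- loose_slider: Loose black strap slider, 20x30x9 mm, on the apron; leave alone.
- sample_02: Loose eyelet on the desk, 26 mm; leave alone.
- sample_04: Loose black strap slider on the desk, 20x26 mm; leave alone.
- sample_05: Loose stud on the desk, 23 mm; leave alone.
- sample_06: Loose teal covered button on the desk, 27 mm; leave alone.

How it is judged (in metres and radians):
On the way, in this order (a step that is already met when the one before it is completed fails the run):
1. the gate is held open by the robot while the rack still stands before it (value of joint gate above 0.14 rad and contact force between any of the fingers, the arm and gate above 0.3 N and x of rack in the frame of chute below -0.012 m), for 0.1 s.
2. the rack passes the gate while the robot holds the gate open (value of joint gate above 0.14 rad and contact force between any of the fingers, the arm and gate above 0.3 N and x of rack in the frame of chute between 0 and 0.06 m), for 0.2 s.
At the end, for the whole second after the job is handed in: The rack lies flat on the channel floor against the end stop (within 4 mm), at rest, and the gate behind it is shut (under 0.02 rad) (x of rack in the frame of chute above 0.101 m and value of joint gate below 0.02 rad and linear speed of rack below 0.01 m/s and angle between rack's own z axis and vertical below 0.05 rad and z of rack in the frame of chute below 0.012 m); the robot touches nothing.
It fails at once if the gate rests on the rack, or the rack is pushed against the gate (over 0.8 N) (contact force between gate and rack above 0.8 N).
It fails at once if the rack is lifted (more than 10 mm off the channel floor) (z of rack in the frame of chute above 0.018 m).
It fails at once if the rack is tipped (more than 0.25 rad) (angle between rack's own z axis and vertical above 0.25 rad).
It fails at once if a loose thing beside the work is moved more than 20 mm (distance of any of small_tape, loose_button, loose_slider, sample_02, sample_04, sample_05, sample_06 from where it was at the start of the episode above 0.02 m).
It also fails if it takes over 43 s, if anything falls off the work surface, if the arm or the gripper's body presses on something with over 40 N, if the wrist force passes 120 N, or if a joint passes its speed limit or range.

## Working session

There is one attempt and no reset: what is moved stays moved. The work goes in short steps, Python scripts to look and compute and a shell command to move; the robot and the scene stay as the last step left them, time stands still between calls to the robot, and variables do not carry over. Pictures are saved under pics/ and viewed, and the job is handed in when it is done.

```bash
mkdir -p pics; ls
python3 - <<'E'
from bench import ctrl,cams,nets
import cv2
o=ctrl.get_obs();print({k:o[k] for k in("clock","tcp_pos","tool_rot","contact_force","width")})
for n in("scene","top"):
    f=cams.grab_frame(n);cv2.imwrite(f"pics/{n}0.png",f["color"][:,:,::-1]);print(n,f["fx"],f["fy"],f["cx"],f["cy"],f["rvec"],f["tvec"])
    for t in("chute","gate","hinge","gate_bar","gate_blade","rack","small_tape","loose_button","loose_slider"):
        print(t,[(r["point"],round(r["p"],2)) for r in nets.recognise(n,t)[:2]])
E
```

```text
pics
{'clock': 0.0, 'tcp_pos': array([ 495.51405362, -419.95142762,  221.64222668]), 'tool_rot': array([-0.29677413, -0.64130262, -0.29777405,  0.64186189]), 'contact_force': array([-0.16105067,  0.12267259, -0.02736224]), 'width': 86.88672333961513}
scene 431.45531867767204 431.45531867767204 273.8562543074301 207.74688569285712 [ 0.32312561  2.96616047 -0.806671  ] [538.5254924  147.32517279 838.17987716]
chute [([242.8, 241.2], 0.66)]
gate []
hinge [([238.4, 242.5], 0.76), ([221.9, 223.0], 0.72)]
gate_bar [([222.8, 223.9], 0.97)]
gate_blade [([225.6, 224.2], 0.69)]
rack [([247.4, 270.3], 0.78)]
small_tape [([260.5, 197.1], 0.98)]
loose_button []
loose_slider [([296.0, 284.5], 0.53)]
top 536.7463340661913 536.7463340661913 287.1758073993756 209.00547416587 [ 2.17613112 -2.14581132  0.17492531] [-252.8676463   517.11198565  930.64882686]
chute [([280.1, 193.3], 0.64)]
gate [([282.1, 164.3], 0.83)]
hinge [([279.8, 186.2], 0.92), ([317.1, 205.8], 0.62)]
gate_bar [([284.7, 165.0], 0.81)]
gate_blade [([287.7, 165.4], 0.62)]
rack [([233.0, 187.3], 0.95), ([256.1, 304.9], 0.45)]
small_tape [([319.4, 219.9], 0.83)]
loose_button [([274.3, 213.6], 0.7), ([277.9, 185.6], 0.3)]
loose_slider [([210.6, 226.0], 0.69)]
```

View pics/scene0.png

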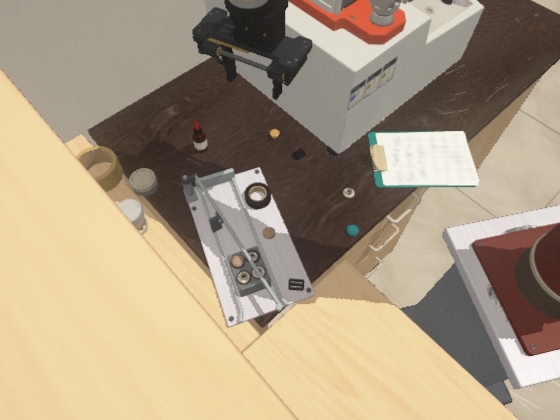

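View pics/top0.png

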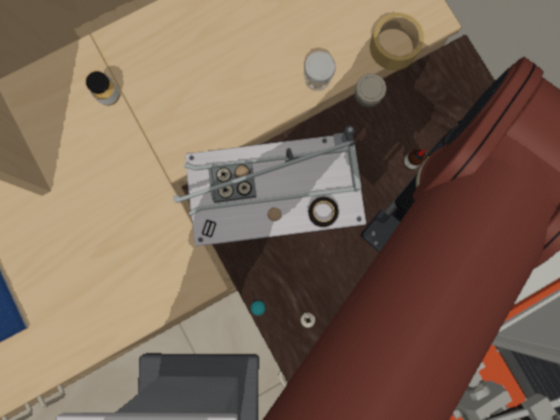

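Run:
```python
import cv2
a=cv2.imread("pics/top0.png")[120:260,160:380];cv2.imwrite("pics/topz.png",cv2.resize(a,None,fx=3.6,fy=3.6,interpolation=cv2.INTER_CUBIC))
a=cv2.imread("pics/scene0.png")[155:335,165:335];cv2.imwrite("pics/scenez.png",cv2.resize(a,None,fx=3.3,fy=3.3,interpolation=cv2.INTER_CUBIC))
```

```text
(no output)
```

View pics/topz.png

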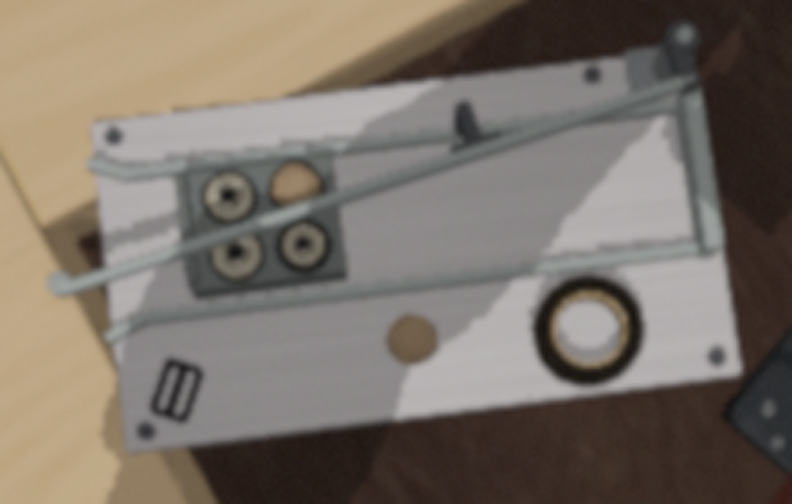

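View pics/scenez.png

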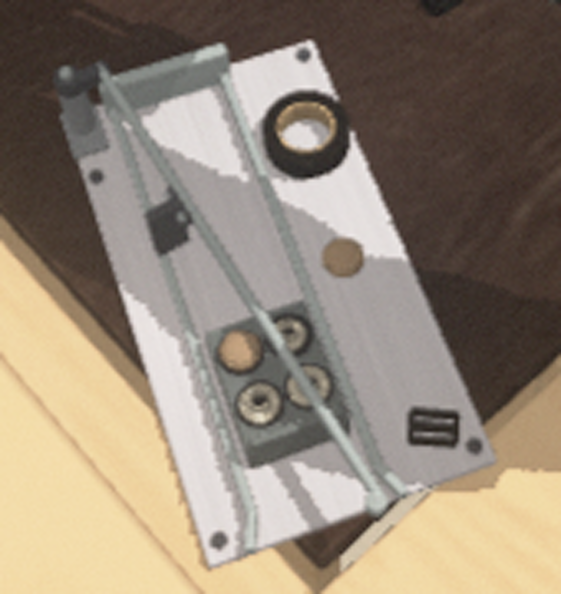

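```bash
cat > h.py <<'E'
import numpy as np, cv2
class C:
    def __init__(s,f):
        s.K=np.array([[f["fx"],0,f["cx"]],[0,f["fy"],f["cy"]],[0,0,1]]);s.r=np.array(f["rvec"],float);s.R=cv2.Rodrigues(s.r)[0];s.t=np.array(f["tvec"],float).ravel()
    def ray(s,px,z):
        d=s.R.T@np.linalg.inv(s.K)@np.array([px[0],px[1],1.]);o=-s.R.T@s.t
        return o+d*(z-o[2])/d[2]
    def proj(s,P): return cv2.projectPoints(np.array(P,float).reshape(-1,3),s.r,s.t,s.K,None)[0].reshape(-1,2)
    def pos(s): return -s.R.T@s.t
E
cat > p1.py <<'E'
from bench import cams; from h import *
T=C(cams.grab_frame("top"));S=C(cams.grab_frame("scene"))
print("cams",T.pos(),S.pos())
tz=lambda u,v:(160+u/3.6-.36,120+v/3.6-.36); sz=lambda u,v:(165+u/3.3-.35,155+v/3.3-.35)
for n,(c,f,p,z) in {"A":(T,tz,(95,120),8),"B":(T,tz,(125,450),8),"Cc":(T,tz,(742,375),8),"hub":(T,tz,(682,35),70),"railL":(T,tz,(107,335),20),
 "sA":(S,sz,(210,567),8),"sB":(S,sz,(494,465),8),"sC":(S,sz,(313,40),8)}.items(): print(n,c.ray(f(*p),z).round(1))
E
python3 p1.py
```

```text
cams [ 387.37104718 -223.42552683  998.73860291] [584.99977106 175.97832405 800.66648256]
A [628.3 -54.6   8. ]
B [456.  -76.4   8. ]
Cc [ 499.3 -393.1    8. ]
hub [ 661.9 -353.9   70. ]
railL [513.6 -66.9  20. ]
sA [625.8 -50.6   8. ]
sB [456.4 -73.3   8. ]
sC [ 498.8 -390.9    8. ]
```

```bash
cat > p2.py <<'E'
from h import *; from bench import cams,ctrl
from scipy.spatial.transform import Rotation as Ro
from scipy.optimize import least_squares
fT=cams.grab_frame("top");fS=cams.grab_frame("scene");T=C(fT);S=C(fS)
tz=lambda u,v:(160+u/3.6-.36,120+v/3.6-.36); sz=lambda u,v:(165+u/3.3-.35,155+v/3.3-.35)
obs=[(T,tz(95,120),(-160,None,8)),(T,tz(125,450),(-160,-105,8)),(T,tz(742,375),(160,-105,8)),(T,tz(682,35),(145,60,75)),
(S,sz(210,567),(-160,None,8)),(S,sz(494,465),(-160,-105,8)),(S,sz(313,40),(160,-105,8))]
def W(p,q): c,s=np.cos(p[2]),np.sin(p[2]); return np.array([p[0]+c*q[0]-s*q[1],p[1]+s*q[0]+c*q[1],q[2]])
def res(p): return np.concatenate([c.proj(W(p,(q[0],p[3] if q[1] is None else q[1],q[2])))[0]-u for c,u,q in obs])
r=least_squares(res,[581,-220,-1.436,68]);p=r.x;print(p,np.degrees(p[2]),r.fun.round(1))
np.save("chute.npy",p)
def L(w): d=np.array(w[:2])-p[:2];c,s=np.cos(p[2]),np.sin(p[2]);return np.array([c*d[0]+s*d[1],-s*d[0]+c*d[1]]).round(1)
for n,(c,u,z) in {"T rear+y":(T,tz(178,165),46),"T rear-y":(T,tz(196,297),46),"T front-y":(T,tz(347,276),36),"T front+y":(T,tz(333,153),36),
 "S rear+y":(S,sz(240,437),46),"S rear-y":(S,sz(345,410),46),"Srearbot+y":(S,sz(254,468),8),"S front+y":(S,sz(207,329),36),"barEndT":(T,tz(60,290),62),"barEndS":(S,sz(375,500),62)}.items(): print(n,L(c.ray(u,z)))
for a,b in (((45,225),(320,570)),):
    P=cv2.triangulatePoints(np.c_[T.K@np.c_[T.R,T.t]],S.K@np.c_[S.R,S.t],np.array(tz(*a)),np.array(sz(*b)));P=(P[:3]/P[3]).ravel();print("wood",P.round(),L(P))
for f,c,n in((fT,T,"top"),(fS,S,"scene")):
    im=f["color"][:,:,::-1].copy();im=cv2.resize(im,None,fx=4,fy=4,interpolation=cv2.INTER_CUBIC)
    def poly(q,col):
        u=c.proj([W(p,x) for x in q])*4+1.5; cv2.polylines(im,[np.int32(u)],False,col,1,cv2.LINE_AA)
    poly([(-160,-105,8),(160,-105,8),(160,p[3],8),(-160,p[3],8),(-160,-105,8)],(0,0,255))
    for y in(-35,-41,35,41):poly([(-160,y,20),(145,y,20)],(0,255,0))
    th=.2
    poly([(-185,-29,68),(145,36,68)],(255,0,0))
    poly([(145,-35,42),(145,35,42)],(255,0,255))
    im=im[470:1050,640:1430] if n=="top" else im[620:1220,660:1340]
    cv2.imwrite(f"pics/ov_{n}.png",im)
o=ctrl.get_obs();q=o["tool_rot"];R=Ro.from_quat([q[1],q[2],q[3],q[0]]).as_matrix();print(R.round(3));
E
python3 p2.py
```

```text
[ 581.67861086 -219.41188273   -1.43573294   67.40756824] -82.26143795878558 [-1.5  0.7 -0.8 -0.  -0.5  0.1  1.  -0.1 -0.7 -0.5 -0.1 -0.9 -0.2 -0.4]
T rear+y [-113.    30.6]
T rear-y [-111.   -37.1]
T front-y [-35.5 -33.8]
T front+y [-35.3  29.9]
S rear+y [-109.1   29.2]
S rear-y [-114.4  -30.9]
Srearbot+y [-115.6   25.9]
S front+y [-35.5  26.9]
barEndT [-174.8  -28.5]
barEndS [-173.2  -26.9]
wood [568. -33.  22.] [-186.5   12. ]
[[-0.     0.763 -0.646]
 [ 0.    -0.646 -0.763]
 [-1.    -0.    -0.   ]]
```

View pics/ov_top.png

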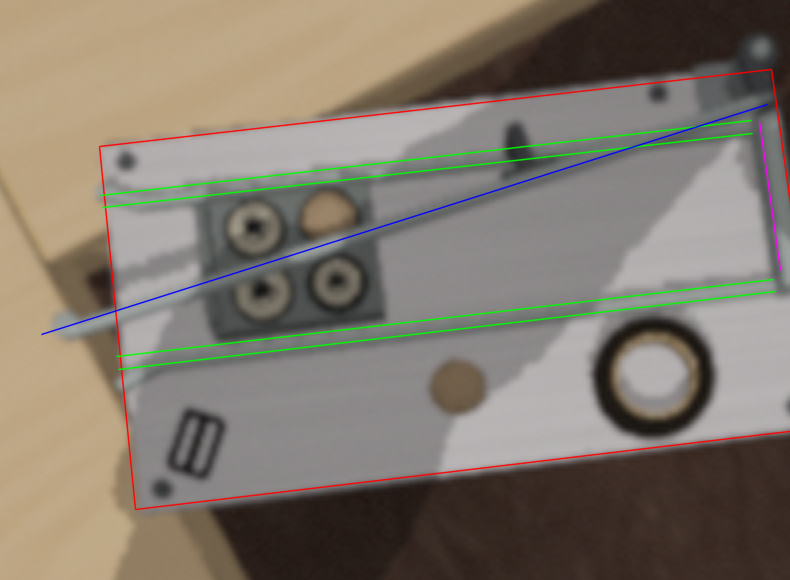

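View pics/ov_scene.png

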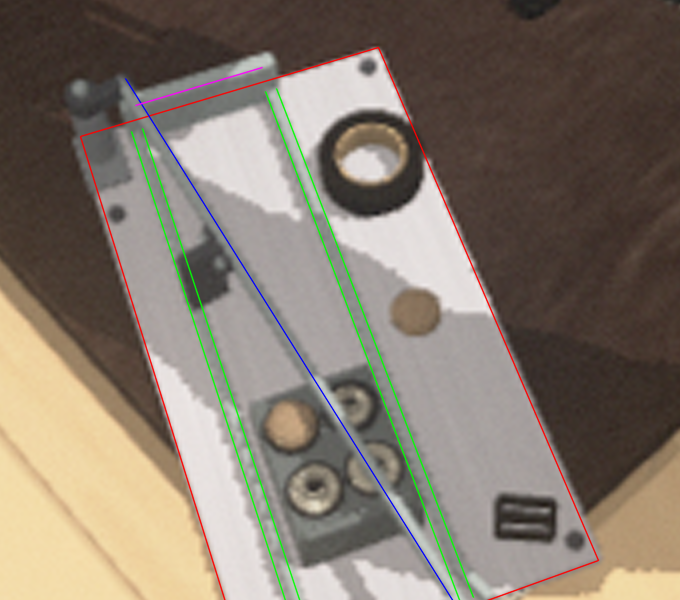

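```bash
cat > p3.py <<'E'
from h import *; from bench import cams,ctrl
fT=cams.grab_frame("top");fS=cams.grab_frame("scene");T=C(fT);S=C(fS)
p=np.load("chute.npy")
def L(w): d=np.array(w[:2])-p[:2];c,s=np.cos(p[2]),np.sin(p[2]);return np.array([c*d[0]+s*d[1],-s*d[0]+c*d[1]]).round(0)
a=cv2.resize(fS["color"][:,:,::-1][130:350,60:380],None,fx=2.5,fy=2.5,interpolation=cv2.INTER_CUBIC);cv2.imwrite("pics/w_s.png",a)
a=cv2.resize(fT["color"][:,:,::-1][0:330,100:480],None,fx=2,fy=2,interpolation=cv2.INTER_CUBIC);cv2.imwrite("pics/w_t.png",a)
def W(q): c,s=np.cos(p[2]),np.sin(p[2]); return np.array([p[0]+c*q[0]-s*q[1],p[1]+s*q[0]+c*q[1],q[2]])
E
python3 p3.py
```

```text
(no output)
```

View pics/w_s.png

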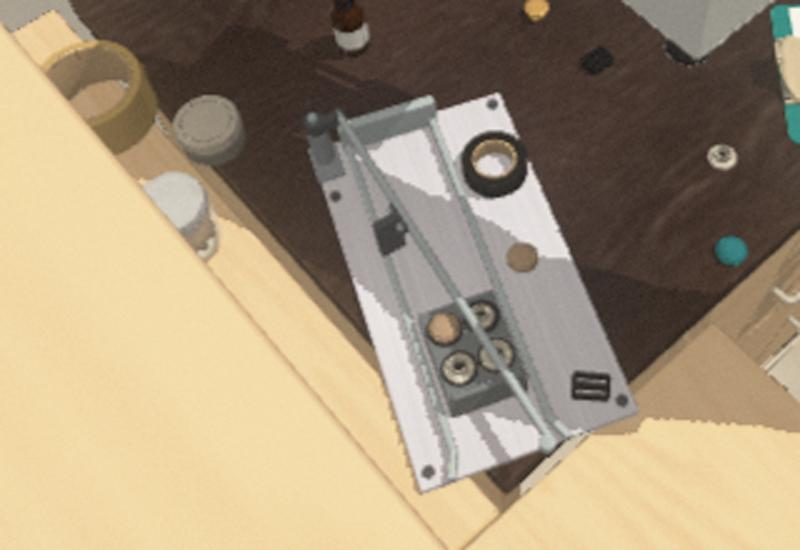

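View pics/w_t.png

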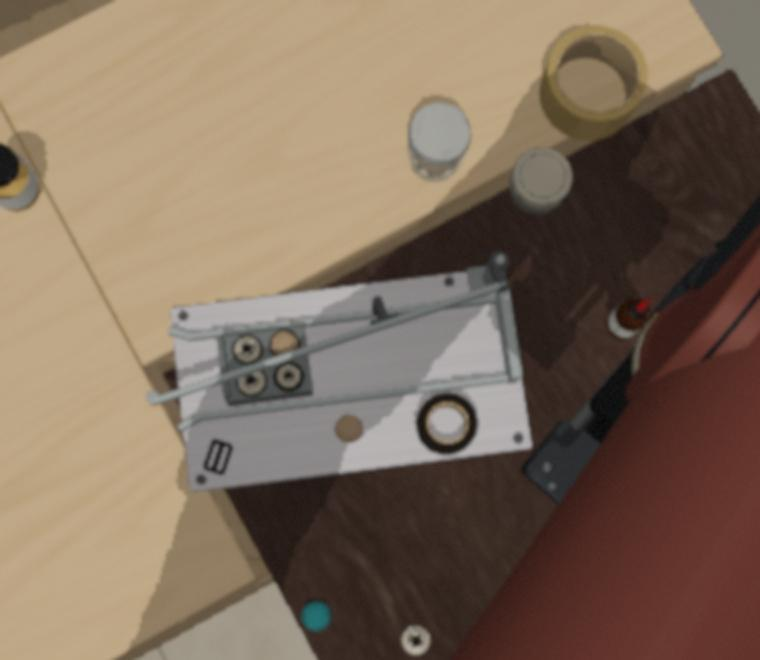

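```bash
cat >> p3.py <<'E'
print("top->scene(w_s coords)")
for n,(u,v) in {"seam0":(0,100),"seam1":(140,360),"edgeUp1":(470,195),"cornerUpR":(720,55),"innercorner":(145,365),"innerdesk":(165,375),"beigeR":(270,580),"mugtop":(440,130),"bowl":(590,120)}.items():
  for z in(-40,0,40,80):
    P=T.ray((100+u/2,v/2),z); q=S.proj(P)[0]; print(n,z,P.round(),L(P),((q-[60,130])*2.5).round())
E
python3 p3.py
```

```text
top->scene(w_s coords)
seam0 -40 [850. 135. -40.] [-315.  313.] [140. 855.]
seam0 0 [832. 121.   0.] [-303.  294.] [148. 825.]
seam0 40 [814. 107.  40.] [-292.  274.] [156. 793.]
seam0 80 [796.  93.  80.] [-281.  255.] [164. 758.]
seam1 -40 [585. -17. -40.] [-200.   31.] [486. 540.]
seam1 0 [578. -25.   0.] [-193.   22.] [492. 514.]
seam1 40 [570. -33.  40.] [-186.   14.] [498. 486.]
seam1 80 [562. -41.  80.] [-179.    5.] [505. 456.]
edgeUp1 -40 [ 760. -341.  -40.] [145. 160.] [225. 220.]
edgeUp1 0 [ 746. -337.    0.] [138. 147.] [230. 199.]
edgeUp1 40 [ 731. -332.   40.] [132. 133.] [236. 176.]
edgeUp1 80 [ 717. -327.   80.] [125. 120.] [242. 151.]
cornerUpR -40 [ 916. -600.  -40.] [422. 280.] [49. 28.]
cornerUpR 0 [ 896. -586.    0.] [405. 262.] [54.  9.]
cornerUpR 40 [ 875. -571.   40.] [388. 244.] [ 59. -11.]
cornerUpR 80 [ 855. -557.   80.] [371. 225.] [ 65. -33.]
innercorner -40 [580. -22. -40.] [-196.   25.] [491. 532.]
innercorner 0 [573. -30.   0.] [-189.   17.] [497. 506.]
innercorner 40 [566. -38.  40.] [-182.    8.] [503. 478.]
innercorner 80 [558. -46.  80.] [-175.    0
[... 186 characters left out ...]
erdesk 80 [550. -63.  80.] [-159.  -11.] [517. 422.]
beigeR -40 [ 374. -150.  -40.] [ -97. -197.] [703. 327.]
beigeR 0 [ 374. -153.    0.] [ -94. -196.] [707. 304.]
beigeR 40 [ 375. -155.   40.] [ -91. -196.] [713. 280.]
beigeR 80 [ 375. -158.   80.] [ -88. -196.] [718. 253.]
mugtop -40 [ 828. -311.  -40.] [123. 232.] [149. 265.]
mugtop 0 [ 811. -307.    0.] [118. 216.] [154. 243.]
mugtop 40 [ 794. -304.   40.] [112. 199.] [161. 219.]
mugtop 80 [ 777. -300.   80.] [107. 183.] [167. 194.]
bowl -40 [ 842. -464.  -40.] [277. 225.] [128. 125.]
bowl 0 [ 825. -455.    0.] [266. 209.] [133. 105.]
bowl 40 [ 807. -445.   40.] [254. 193.] [139.  83.]
bowl 80 [ 790. -436.   80.] [243. 177.] [145.  60.]
```

```bash
cat > p4.py <<'E'
exec(open("p3.py").read().split("print(")[0])
for n,(u,v) in {"a":(50,70),"b":(240,290),"c":(440,530),"bowlL":(100,60)}.items():
  for z in(0,100,200,300,400,500,600):
    P=S.ray((60+u/2.5,130+v/2.5),z); q=T.proj(P)[0]; print(n,z,P.round(),L(P),((q-[100,0])*2).round())
E
python3 p4.py
```

```text
a 0 [ 899. -512.    0.] [332. 275.] [646.  50.]
a 100 [ 860. -426.  100.] [242. 248.] [582.  36.]
a 200 [ 820. -340.  200.] [152. 220.] [503.  18.]
a 300 [ 781. -254.  300.] [ 61. 193.] [400.  -4.]
a 400 [ 742. -168.  400.] [-29. 166.] [264. -35.]
a 500 [703. -82. 500.] [-120.  138.] [ 74. -77.]
a 600 [664.   4. 600.] [-210.  111.] [-212. -141.]
b 0 [ 744. -247.    0.] [ 50. 157.] [378. 195.]
b 100 [ 724. -195.  100.] [ -5. 145.] [320. 176.]
b 200 [ 705. -142.  200.] [-60. 132.] [249. 153.]
b 300 [685. -89. 300.] [-116.  120.] [156. 123.]
b 400 [665. -36. 400.] [-171.  107.] [34. 83.]
b 500 [645.  17. 500.] [-226.   94.] [-137.   28.]
b 600 [625.  70. 600.] [-281.   82.] [-391.  -54.]
c 0 [617. -22.   0.] [-191.   62.] [138. 319.]
c 100 [613.   3. 100.] [-216.   61.] [ 86. 296.]
c 200 [609.  27. 200.] [-241.   60.] [ 22. 268.]
c 300 [605.  52. 300.] [-266.   60.] [-61. 232.]
c 400 [601.  77. 400.] [-291.   59.] [-171.  184.]
c 500 [597. 102. 500.] [-316.   58.] [-323.  117.]
c 600 [593. 126. 600.] [-341.   58.] [-549.   19.]
bowlL 0 [ 853. -513.    0.] [328. 230.] [649.  94.]
bowlL 100 [ 820. -427.  100.] [238. 208.] [585.  78.]
bowlL 200 [ 786. -341.  200.] [148. 186.] [504.  59.]
bowlL 300 [ 753. -255.  300.] [ 58. 165.] [402.  34.]
bowlL 400 [ 719. -169.  400.] [-31. 143.] [265.   1.]
bowlL 500 [686. -83. 500.] [-121.  121.] [ 73. -45.]
bowlL 600 [652.   3. 600.] [-211.  100.] [-213. -114.]
```

```bash
cat > st.py <<'E'
from h import *; from bench import ctrl
from scipy.spatial.transform import Rotation as Ro
p=np.load("chute.npy");c,s=np.cos(p[2]),np.sin(p[2]);Rc=np.array([[c,-s,0],[s,c,0],[0,0,1]])
o=ctrl.get_obs();q=o["tool_rot"];R=Ro.from_quat([q[1],q[2],q[3],q[0]]).as_matrix()
t=o["tcp_pos"]-[p[0],p[1],0]
print("t",round(o["clock"],2),"chute tcp",(Rc.T@t).round(1),"w",round(o["width"],1),"F chute",(Rc.T@o["contact_force"]).round(1))
D=np.c_[[0,0,-1],Rc[:,1],Rc[:,0]]
print("rot needed (tool,deg)",np.degrees(Ro.from_matrix(R.T@D).as_rotvec()).round(2))
import sys
if len(sys.argv)>3:
    g=Rc@np.array([float(x) for x in sys.argv[1:4]])+[p[0],p[1],0]
    print("offset tool mm",(R.T@(g-o["tcp_pos"])).round(1))
print("q",o["joint_positions"].round(2))
E
python3 st.py -132 -62 222
```

```text
t 1.5 chute tcp [ 187.4 -112.1  222.5] w 87.0 F chute [ 0.4  0.7 -0.2]
rot needed (tool,deg) [-48.02  -0.     0.  ]
offset tool mm [   0.6 -204.  -250.9]
q [ 0.6   0.33  0.04  1.47 -0.01  1.34 -0.06]
```

```bash
python3 -m handwheel '[{"rot":[-6,0,0],"offset":[0,-0.026,-0.031],"hand":0.036},{"rot":[-12,0,0],"offset":[0,-0.051,-0.063],"hand":0.036},{"rot":[-18,0,0],"offset":[0,-0.077,-0.094],"hand":0.036},{"rot":[-24,0,0],"offset":[0,-0.102,-0.125],"hand":0.036},{"rot":[-30,0,0],"offset":[0,-0.128,-0.157],"hand":0.036},{"rot":[-36,0,0],"offset":[0,-0.153,-0.188],"hand":0.036},{"rot":[-42,0,0],"offset":[0,-0.179,-0.220],"hand":0.036},{"rot":[-48,0,0],"offset":[0,-0.204,-0.251],"hand":0.036}]'; python3 st.py -132 -62 100
```

```text
clock: 2.17
tcp_pos: [502.2, -94.8, 222.9]
tool_rot: [0.534, 0.464, 0.534, -0.464]
contact_force: [1.3, -0.1, -0.2]
width: 42.5
t 2.17 chute tcp [-134.2  -62.   222.9] w 42.5 F chute [ 0.3  1.3 -0.2]
rot needed (tool,deg) [ 0.28  0.02 -0.03]
offset tool mm [ 1.229e+02 -1.000e-01  2.100e+00]
q [ 0.34  0.06 -0.25  1.79  0.02  1.29  0.23]
```

Descend to z≈100 and look.

```bash
python3 -m handwheel '[{"rot":[0,0,0],"offset":[0.04,0,0],"hand":0.036},{"rot":[0,0,0],"offset":[0.08,0,0],"hand":0.036},{"rot":[0,0,0],"offset":[0.12,0,0],"hand":0.036},{"rot":[0,0,0],"offset":[0.123,0,0],"hand":0.036}]'; python3 st.py -132 -62 44
cat > pic.py <<'E'
import sys;from bench import cams;import cv2,numpy as np
a=[]
for n,(y,x,w) in {"top":(90,130,240),"scene":(150,170,170)}.items():
    im=cams.grab_frame(n)["color"][:,:,::-1][y:y+180,x:x+w];a.append(cv2.resize(im,(w*600//180*200//320,375) if 0 else (390,int(180*390/w)),interpolation=cv2.INTER_CUBIC))
h=max(i.shape[0] for i in a);a=[cv2.copyMakeBorder(i,0,h-i.shape[0],0,0,0) for i in a]
cv2.imwrite(f"pics/{sys.argv[1]}.png",np.hstack(a))
E
python3 pic.py a1
```

```text
clock: 2.5
tcp_pos: [498.1, -96.1, 93.4]
tool_rot: [0.53, 0.463, 0.536, -0.467]
contact_force: [-1.1, -0.0, -1.1]
width: 36.2
t 2.5 chute tcp [-133.4  -66.2   93.4] w 36.2 F chute [-0.1 -1.1 -1.1]
rot needed (tool,deg) [ 0.01 -0.16  0.52]
offset tool mm [49.3  4.7  1.6]
q [ 0.34  0.18 -0.25  1.94  0.05  1.04  0.19]
```

View pics/a1.png

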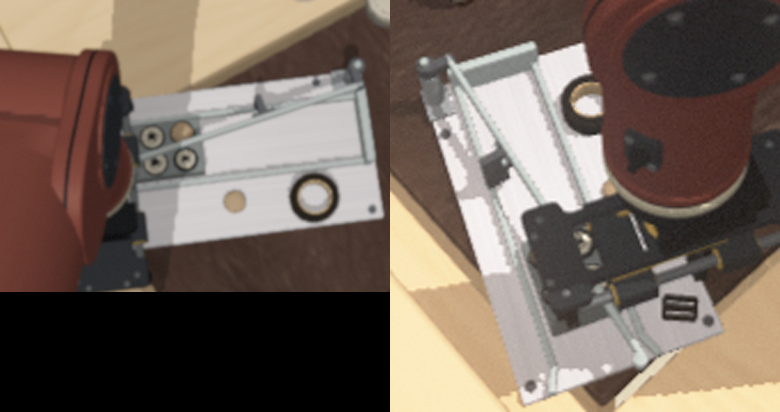

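```bash
python3 st.py -132 -62 44; python3 -m handwheel '[{"rot":[0,0,0],"offset":[0.025,0,0.0],"hand":0.036},{"rot":[0,0,0],"offset":[0.045,0,0.0],"hand":0.036},{"rot":[0,0,0],"offset":[0.055,0,0.0],"hand":0.036},{"rot":[0,0,0],"offset":[0.055,0,0.0],"hand":0.036}]'; python3 st.py -132 3 44
```

```text
t 2.6 chute tcp [-132.3  -62.8   99.2] w 36.5 F chute [-0.3  0.6  1. ]
rot needed (tool,deg) [-0.02 -0.06  0.16]
offset tool mm [55.2  0.9  0.4]
q [ 0.34  0.17 -0.25  1.93  0.05  1.04  0.2 ]
clock: 2.93
tcp_pos: [502.7, -97.0, 44.9]
tool_rot: [0.532, 0.465, 0.533, -0.465]
contact_force: [0.1, 0.1, -0.6]
width: 36.0
t 2.93 chute tcp [-131.9  -61.8   44.9] w 36.0 F chute [-0.1  0.1 -0.6]
rot needed (tool,deg) [-0.04 -0.01  0.02]
offset tool mm [ 0.8 64.8 -0.1]
q [ 0.33  0.24 -0.25  1.98  0.07  0.93  0.18]
```

```bash
python3 -m handwheel '[{"rot":[0,0,0],"offset":[0,0.008,0],"hand":0.036},{"rot":[0,0,0],"offset":[0,0.016,0],"hand":0.036},{"rot":[0,0,0],"offset":[0,0.024,0],"hand":0.036},{"rot":[0,0,0],"offset":[0,0.032,0],"hand":0.036},{"rot":[0,0,0],"offset":[0,0.040,0],"hand":0.036},{"rot":[0,0,0],"offset":[0,0.048,0],"hand":0.036},{"rot":[0,0,0],"offset":[0,0.055,0],"hand":0.036},{"rot":[0,0,0],"offset":[0,0.055,0],"hand":0.036}]'; python3 st.py -132 3 44;python3 pic.py a2
```

```text
clock: 3.6
tcp_pos: [558.5, -89.0, 44.6]
tool_rot: [0.533, 0.465, 0.533, -0.465]
contact_force: [-0.7, -0.4, 0.4]
width: 36.2
t 3.6 chute tcp [-132.4   -5.4   44.6] w 36.2 F chute [ 0.3 -0.7  0.4]
rot needed (tool,deg) [ 0.01 -0.01 -0.04]
offset tool mm [0.6 8.4 0.4]
q [ 0.29  0.34 -0.25  1.85  0.1   0.96  0.13]
```

View pics/a2.png

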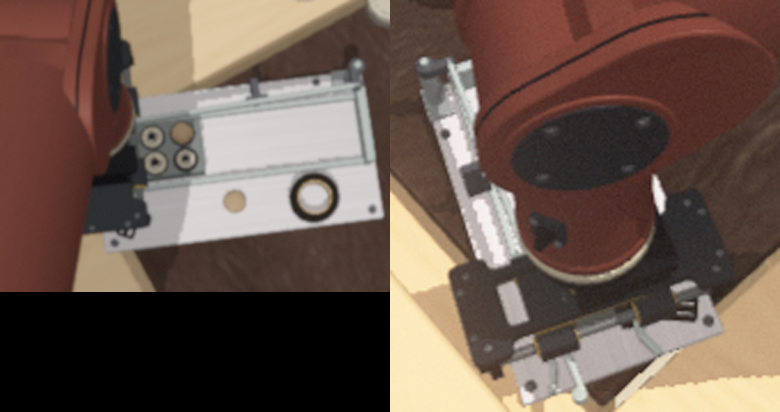

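The gate has swung out: in the top view the bar lies nearly along the +y rail. Next I probe for the hard stop.

```bash
python3 -m handwheel '[{"rot":[0,0,0],"offset":[0,0.003,0],"hand":0.036},{"rot":[0,0,0],"offset":[0,0.005,0],"hand":0.036},{"rot":[0,0,0],"offset":[0,0.005,0],"hand":0.036}]';python3 st.py; python3 -m handwheel '[{"rot":[0,0,0],"offset":[0,0.002,0],"hand":0.036},{"rot":[0,0,0],"offset":[0,0.003,0],"hand":0.036},{"rot":[0,0,0],"offset":[0,0.003,0],"hand":0.036}]'; python3 st.py
```

```text
clock: 3.95
tcp_pos: [562.1, -88.8, 44.5]
tool_rot: [0.533, 0.465, 0.533, -0.465]
contact_force: [-1.0, 1.0, -0.3]
width: 35.7
t 3.95 chute tcp [-132.1   -1.8   44.5] w 35.7 F chute [-1.1 -0.8 -0.3]
rot needed (tool,deg) [-0.02 -0.    0.  ]
q [ 0.29  0.35 -0.25  1.85  0.1   0.96  0.13]
clock: 4.2
tcp_pos: [565.1, -88.3, 44.6]
tool_rot: [0.533, 0.465, 0.533, -0.465]
contact_force: [-1.3, 0.1, -0.1]
width: 35.9
t 4.2 chute tcp [-132.1    1.2   44.6] w 35.9 F chute [-0.2 -1.2 -0.1]
rot needed (tool,deg) [-0.02 -0.   -0.  ]
q [ 0.29  0.35 -0.25  1.84  0.1   0.96  0.13]
```

```bash
python3 -m handwheel '[{"rot":[0,0,0],"offset":[0,0.002,0],"hand":0.036},{"rot":[0,0,0],"offset":[0,0.003,0],"hand":0.036},{"rot":[0,0,0],"offset":[0,0.003,0],"hand":0.036}]'; python3 st.py
```

```text
clock: 4.45
tcp_pos: [568.2, -87.9, 44.6]
tool_rot: [0.533, 0.465, 0.533, -0.465]
contact_force: [-1.0, -0.0, 0.9]
width: 35.9
t 4.45 chute tcp [-132.1    4.3   44.6] w 35.9 F chute [-0.1 -1.   0.9]
rot needed (tool,deg) [-0.01 -0.   -0.01]
q [ 0.28  0.36 -0.25  1.83  0.1   0.97  0.13]
```

```bash
python3 -m handwheel '[{"rot":[0,0,0],"offset":[0,0.002,0],"hand":0.036},{"rot":[0,0,0],"offset":[0,0.003,0],"hand":0.036},{"rot":[0,0,0],"offset":[0,0.003,0],"hand":0.036}]'; python3 st.py; python3 pic.py a3
```

```text
clock: 4.7
tcp_pos: [570.7, -87.5, 44.5]
tool_rot: [0.532, 0.465, 0.533, -0.465]
contact_force: [-3.8, 0.3, 1.4]
width: 36.0
t 4.7 chute tcp [-132.2    6.8   44.5] w 36.0 F chute [-0.8 -3.7  1.4]
rot needed (tool,deg) [-0.02 -0.01  0.05]
q [ 0.28  0.36 -0.25  1.82  0.1   0.97  0.13]
```

View pics/a3.png

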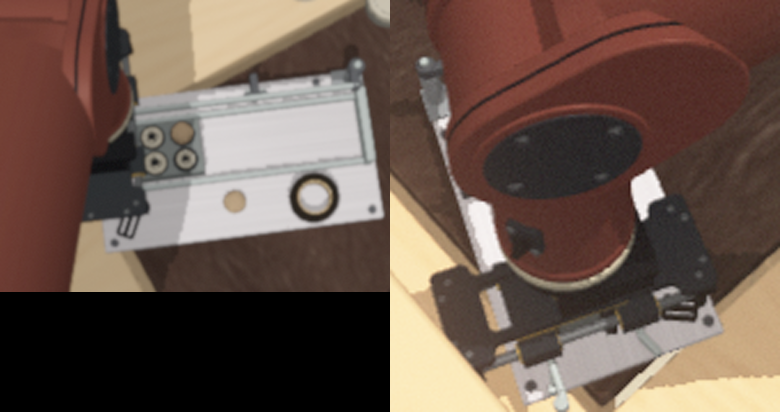

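```bash
python3 -m handwheel '[{"rot":[0,0,0],"offset":[0.008,-0.0015,0],"hand":0.036},{"rot":[0,0,0],"offset":[0.016,-0.0015,0],"hand":0.036},{"rot":[0,0,0],"offset":[0.0195,-0.0015,0],"hand":0.036},{"rot":[0,0,0],"offset":[0.0195,-0.0015,0],"hand":0.036}]'; python3 st.py; python3 -m handwheel '[{"rot":[0,0,0],"offset":[0,0,0.002],"hand":0.036},{"rot":[0,0,0],"offset":[0,0,0.004],"hand":0.036},{"rot":[0,0,0],"offset":[0,0,0.006],"hand":0.036},{"rot":[0,0,0],"offset":[0,0,0.008],"hand":0.036},{"rot":[0,0,0],"offset":[0,0,0.010],"hand":0.036},{"rot":[0,0,0],"offset":[0,0,0.012],"hand":0.036},{"rot":[0,0,0],"offset":[0,0,0.014],"hand":0.036},{"rot":[0,0,0],"offset":[0,0,0.016],"hand":0.036}]'; python3 st.py
```

```text
clock: 5.13
tcp_pos: [568.2, -88.5, 24.4]
tool_rot: [0.532, 0.465, 0.533, -0.466]
contact_force: [-7.8, -1.0, 2.9]
width: 35.6
t 5.13 chute tcp [-131.6    4.3   24.4] w 35.6 F chute [-0.  -7.9  2.9]
rot needed (tool,deg) [-0.06  0.01  0.13]
q [ 0.28  0.38 -0.24  1.84  0.11  0.93  0.12]
clock: 5.8
tcp_pos: [569.7, -100.8, 24.2]
tool_rot: [0.531, 0.464, 0.535, -0.465]
contact_force: [-8.5, 8.1, 4.2]
width: 36.1
t 5.8 chute tcp [-119.1    4.1   24.2] w 36.1 F chute [-9.2 -7.4  4.2]
rot needed (tool,deg) [ 0.11 -0.19  0.2 ]
q [ 0.3   0.39 -0.24  1.83  0.11  0.94  0.15]
```

```bash
python3 -m handwheel '[{"rot":[0,0,0],"offset":[0,-0.003,0],"hand":0.036},{"rot":[0,0,0],"offset":[0,-0.003,0],"hand":0.036}]'; python3 st.py; python3 pic.py a4
```

```text
clock: 5.97
tcp_pos: [567.9, -103.1, 24.6]
tool_rot: [0.532, 0.465, 0.533, -0.465]
contact_force: [-2.4, 2.4, -0.8]
width: 35.8
t 5.97 chute tcp [-117.1    2.    24.6] w 35.8 F chute [-2.7 -2.  -0.8]
rot needed (tool,deg) [ 0.03 -0.06  0.04]
q [ 0.3   0.39 -0.24  1.84  0.11  0.93  0.15]
```

View pics/a4.png

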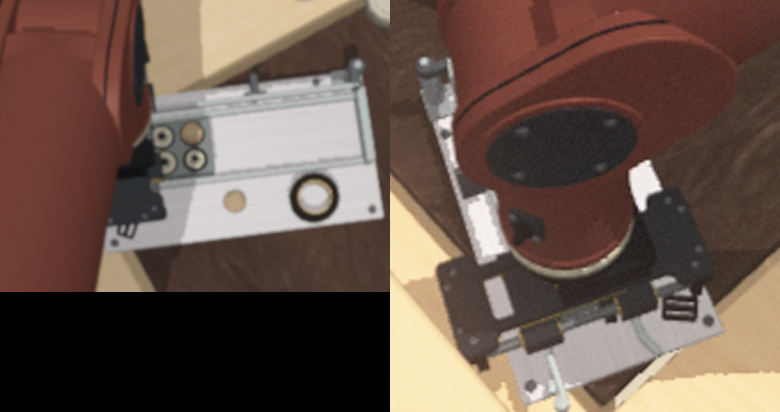

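```bash
python3 -m handwheel '[{"rot":[0,0,0],"offset":[0,0,0.005],"hand":0.036},{"rot":[0,0,0],"offset":[0,0,0.011],"hand":0.036},{"rot":[0,0,0],"offset":[0,0,0.017],"hand":0.036},{"rot":[0,0,0],"offset":[0,0,0.023],"hand":0.036},{"rot":[0,0,0],"offset":[0,0,0.029],"hand":0.036},{"rot":[0,0,0],"offset":[0,0,0.035],"hand":0.036},{"rot":[0,0,0],"offset":[0,0,0.040],"hand":0.036},{"rot":[0,0,0],"offset":[0,0,0.042],"hand":0.036}]'; python3 st.py; python3 pic.py a5
```

```text
clock: 6.73
tcp_pos: [574.4, -147.0, 25.1]
tool_rot: [0.532, 0.465, 0.532, -0.466]
contact_force: [-3.2, 2.7, -0.6]
width: 36.1
t 6.73 chute tcp [-72.8   2.5  25.1] w 36.1 F chute [-3.1 -2.8 -0.6]
rot needed (tool,deg) [-0.08  0.03 -0.01]
q [ 0.36  0.41 -0.22  1.8   0.11  0.94  0.23]
```

View pics/a5.png

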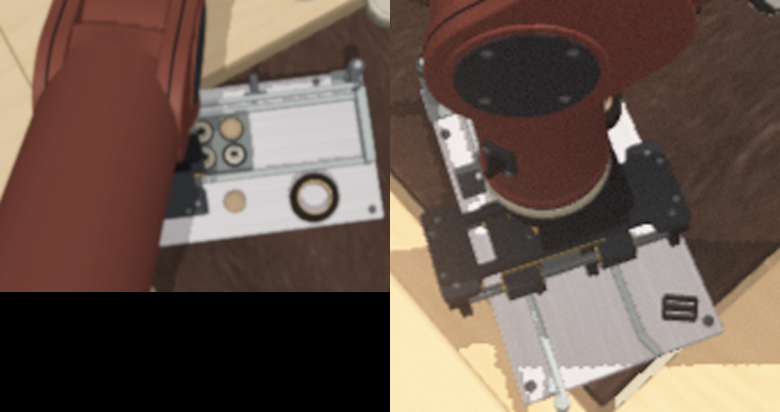

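```bash
cat > ov.py <<'E'
import sys
from h import *; from bench import cams
p=np.load("chute.npy");f=cams.grab_frame("top");T=C(f)
def W(q): c,s=np.cos(p[2]),np.sin(p[2]); return np.array([p[0]+c*q[0]-s*q[1],p[1]+s*q[0]+c*q[1],q[2]])
k=5;im=cv2.resize(f["color"][:,:,::-1],None,fx=k,fy=k,interpolation=cv2.INTER_CUBIC)
def poly(q,col): cv2.polylines(im,[np.int32(T.proj([W(x) for x in q])*k+2)],False,col,1,cv2.LINE_AA)
poly([(-185,36,68),(145,36,68)],(255,0,0))     # bar open inner face
th=.06;poly([(145-330*np.cos(th)-24*-np.sin(th)*1,60-330*np.sin(th)-24*np.cos(th),68),(145+24*np.sin(th),60-24*np.cos(th),68)],(0,0,255)) # gate .14
for x in range(-40,150,20): poly([(x,-31,36),(x,31,36)],(0,255,255))
cv2.imwrite(f"pics/{sys.argv[1]}.png",im[120*k:240*k,225*k:380*k])
E
python3 ov.py o5
```

View pics/o5.png

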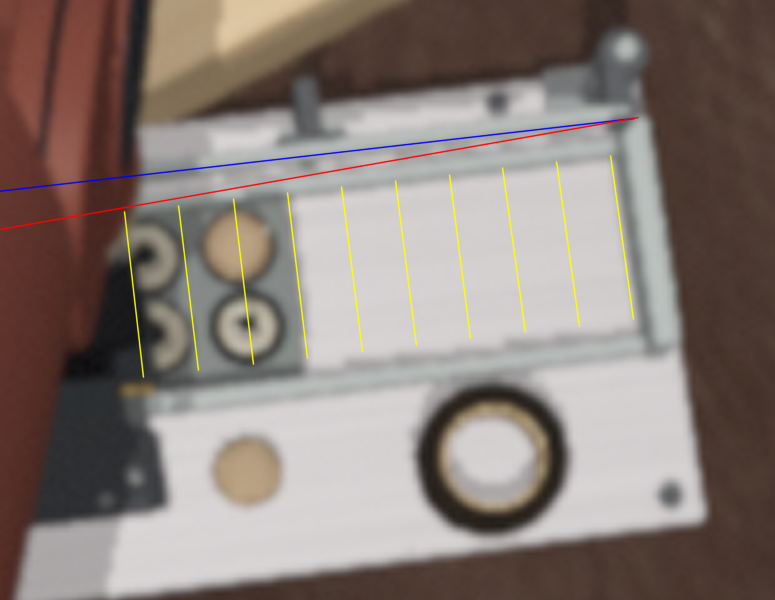

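```bash
python3 -m handwheel '[{"rot":[0,0,0],"offset":[0,0,0.005],"hand":0.036},{"rot":[0,0,0],"offset":[0,0,0.011],"hand":0.036},{"rot":[0,0,0],"offset":[0,0,0.017],"hand":0.036},{"rot":[0,0,0],"offset":[0,0,0.023],"hand":0.036},{"rot":[0,0,0],"offset":[0,0,0.029],"hand":0.036},{"rot":[0,0,0],"offset":[0,0,0.035],"hand":0.036},{"rot":[0,0,0],"offset":[0,0,0.040],"hand":0.036},{"rot":[0,0,0],"offset":[0,0,0.042],"hand":0.036}]'; python3 st.py; python3 ov.py o6
```

```text
clock: 7.55
tcp_pos: [580.1, -187.1, 25.2]
tool_rot: [0.533, 0.465, 0.533, -0.465]
contact_force: [-3.5, 3.6, 2.6]
width: 36.2
t 7.55 chute tcp [-32.3   2.8  25.2] w 36.2 F chute [-4.  -3.   2.6]
rot needed (tool,deg) [ 0.   -0.03 -0.02]
q [ 0.4   0.44 -0.2   1.76  0.1   0.96  0.29]
```

View pics/o6.png

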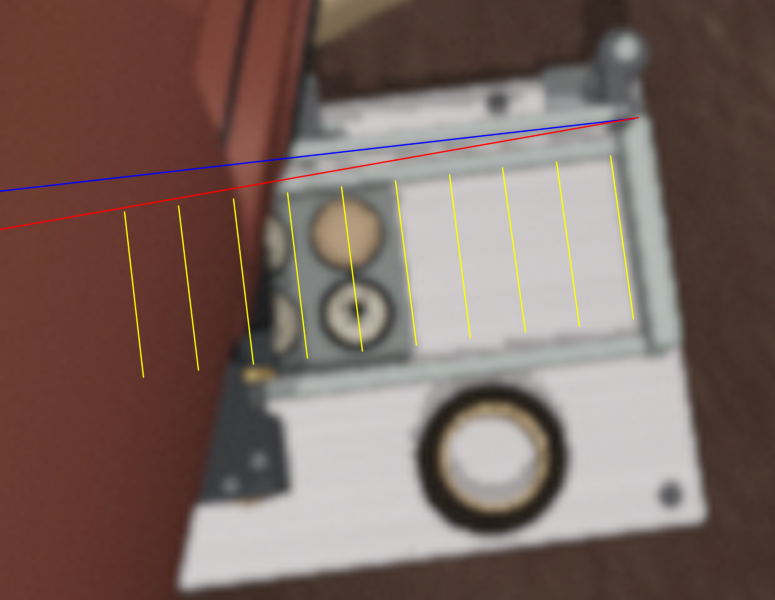

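```bash
python3 -m handwheel '[{"rot":[0,0,0],"offset":[0,0,0.005],"hand":0.036},{"rot":[0,0,0],"offset":[0,0,0.011],"hand":0.036},{"rot":[0,0,0],"offset":[0,0,0.017],"hand":0.036},{"rot":[0,0,0],"offset":[0,0,0.023],"hand":0.036},{"rot":[0,0,0],"offset":[0,0,0.029],"hand":0.036},{"rot":[0,0,0],"offset":[0,0,0.035],"hand":0.036},{"rot":[0,0,0],"offset":[0,0,0.040],"hand":0.036},{"rot":[0,0,0],"offset":[0,0,0.042],"hand":0.036}]'; python3 st.py; python3 ov.py o7
```

```text
clock: 8.27
tcp_pos: [585.7, -228.8, 25.2]
tool_rot: [0.533, 0.465, 0.533, -0.465]
contact_force: [-3.1, 4.4, 2.8]
width: 36.2
t 8.27 chute tcp [ 9.9  2.7 25.2] w 36.2 F chute [-4.8 -2.5  2.8]
rot needed (tool,deg) [-0.01 -0.02 -0.02]
q [ 0.45  0.47 -0.19  1.71  0.1   0.97  0.36]
```

View pics/o7.png

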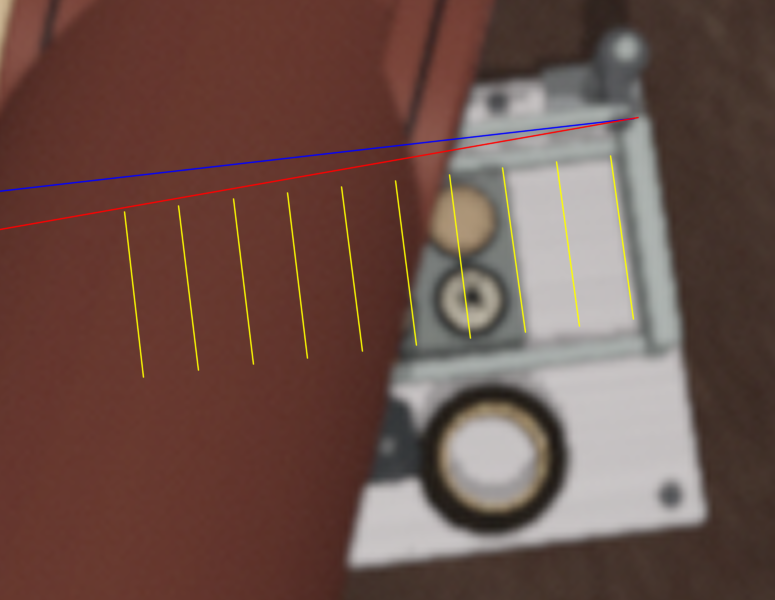

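```bash
python3 -m handwheel '[{"rot":[0,0,0],"offset":[0,0,0.005],"hand":0.036},{"rot":[0,0,0],"offset":[0,0,0.010],"hand":0.036},{"rot":[0,0,0],"offset":[0,0,0.016],"hand":0.036},{"rot":[0,0,0],"offset":[0,0,0.022],"hand":0.036},{"rot":[0,0,0],"offset":[0,0,0.027],"hand":0.036},{"rot":[0,0,0],"offset":[0,0,0.032],"hand":0.036},{"rot":[0,0,0],"offset":[0,0,0.036],"hand":0.036},{"rot":[0,0,0],"offset":[0,0,0.037],"hand":0.036}]'; python3 st.py; python3 ov.py o8
```

```text
clock: 8.98
tcp_pos: [590.5, -265.0, 25.2]
tool_rot: [0.532, 0.465, 0.533, -0.465]
contact_force: [-4.3, 7.1, 5.0]
width: 36.0
t 8.98 chute tcp [46.4  2.6 25.2] w 36.0 F chute [-7.7 -3.3  5. ]
rot needed (tool,deg) [ 0.   -0.04  0.01]
q [ 0.49  0.5  -0.18  1.66  0.1   0.99  0.42]
```

View pics/o8.png

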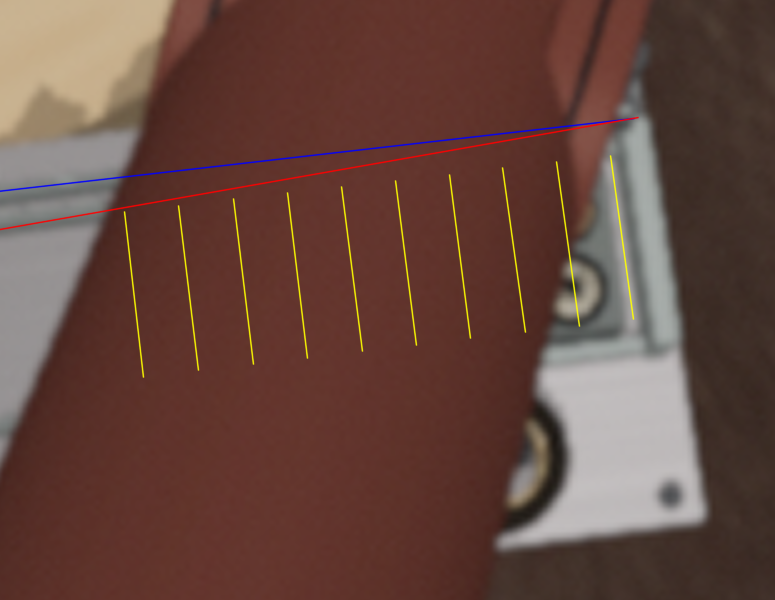

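```bash
python3 -m handwheel '[{"rot":[0,0,0],"offset":[0,0,0.002],"hand":0.036},{"rot":[0,0,0],"offset":[0,0,0.004],"hand":0.036},{"rot":[0,0,0],"offset":[0,0,0.005],"hand":0.036},{"rot":[0,0,0],"offset":[0,0,0.005],"hand":0.036}]'; python3 st.py; python3 -m handwheel '[{"rot":[0,0,0],"offset":[0,0,0.001],"hand":0.036},{"rot":[0,0,0],"offset":[0,0,0.002],"hand":0.036},{"rot":[0,0,0],"offset":[0,0,0.002],"hand":0.036}]'; python3 st.py; python3 ov.py o9
```

```text
clock: 9.37
tcp_pos: [591.1, -269.3, 25.1]
tool_rot: [0.532, 0.465, 0.533, -0.465]
contact_force: [-4.2, 5.0, 3.7]
width: 35.8
t 9.37 chute tcp [50.7  2.6 25.1] w 35.8 F chute [-5.6 -3.5  3.7]
rot needed (tool,deg) [ 0.04 -0.06  0.02]
q [ 0.49  0.5  -0.17  1.65  0.1   0.99  0.42]
clock: 9.62
tcp_pos: [591.4, -271.1, 25.1]
tool_rot: [0.532, 0.465, 0.533, -0.465]
contact_force: [-4.8, 5.8, 2.9]
width: 35.9
t 9.62 chute tcp [52.6  2.6 25.1] w 35.9 F chute [-6.4 -4.   2.9]
rot needed (tool,deg) [ 0.04 -0.07  0.03]
q [ 0.5   0.51 -0.17  1.65  0.1   0.99  0.43]
```

View pics/o9.png

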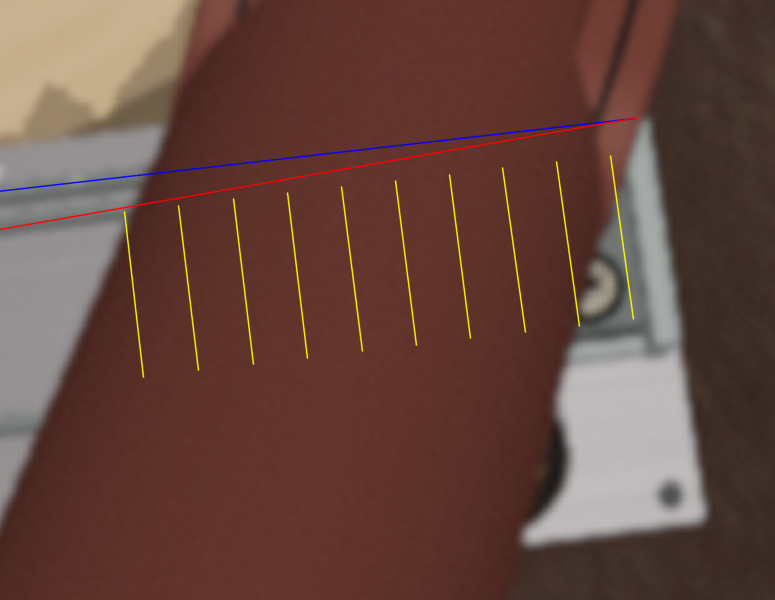

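```bash
python3 -m handwheel '[{"rot":[0,0,0],"offset":[0,0,0.001],"hand":0.036},{"rot":[0,0,0],"offset":[0,0,0.002],"hand":0.036},{"rot":[0,0,0],"offset":[0,0,0.002],"hand":0.036}]'; python3 st.py;  python3 -m handwheel '[{"rot":[0,0,0],"offset":[0,0,0.001],"hand":0.036},{"rot":[0,0,0],"offset":[0,0,0.002],"hand":0.036},{"rot":[0,0,0],"offset":[0,0,0.002],"hand":0.036}]'; python3 st.py
```

```text
clock: 9.92
tcp_pos: [591.5, -271.7, 25.1]
tool_rot: [0.532, 0.465, 0.534, -0.464]
contact_force: [-6.1, 10.3, 6.4]
width: 35.9
t 9.92 chute tcp [53.1  2.7 25.1] w 35.9 F chute [-11.   -4.7   6.4]
rot needed (tool,deg) [ 0.08 -0.18  0.06]
q [ 0.5   0.51 -0.17  1.65  0.1   1.    0.43]
clock: 10.17
tcp_pos: [591.5, -271.7, 25.1]
tool_rot: [0.531, 0.465, 0.535, -0.464]
contact_force: [-8.7, 16.0, 9.7]
width: 36.0
t 10.17 chute tcp [53.1  2.7 25.1] w 36.0 F chute [-17.   -6.5   9.7]
rot needed (tool,deg) [ 0.14 -0.32  0.12]
q [ 0.5   0.51 -0.17  1.65  0.1   1.    0.43]
```

```bash
python3 -m handwheel '[{"rot":[0,0,0],"offset":[0,0,-0.005],"hand":0.036},{"rot":[0,0,0],"offset":[0,0,-0.009],"hand":0.036},{"rot":[0,0,0],"offset":[0,0,-0.009],"hand":0.036},{"rot":[0,0,0],"offset":[-0.010,0,-0.009],"hand":0.036},{"rot":[0,0,0],"offset":[-0.020,0,-0.009],"hand":0.036},{"rot":[0,0,0],"offset":[-0.028,0,-0.009],"hand":0.036},{"rot":[0,0,0],"offset":[-0.028,0,-0.009],"hand":0.036}]'; python3 st.py
```

```text
clock: 10.75
tcp_pos: [592.0, -268.2, 55.8]
tool_rot: [0.534, 0.466, 0.531, -0.465]
contact_force: [-1.5, -0.5, 2.2]
width: 36.0
t 10.75 chute tcp [49.7  3.6 55.8] w 36.0 F chute [ 0.3 -1.6  2.2]
rot needed (tool,deg) [-0.04  0.09 -0.16]
q [ 0.49  0.47 -0.18  1.64  0.09  1.04  0.42]
```

```bash
python3 -m handwheel '[{"rot":[0,0,0],"offset":[0,-0.004,0],"hand":0.036},{"rot":[0,0,0],"offset":[0,-0.008,0],"hand":0.036},{"rot":[0,0,0],"offset":[0,-0.012,0],"hand":0.036},{"rot":[0,0,0],"offset":[0,-0.016,0],"hand":0.036},{"rot":[0,0,0],"offset":[0,-0.020,0],"hand":0.036},{"rot":[0,0,0],"offset":[0,-0.024,0],"hand":0.036},{"rot":[0,0,0],"offset":[0,-0.028,0],"hand":0.036},{"rot":[0,0,0],"offset":[0,-0.034,0],"hand":0.036}]'; python3 st.py; python3 -m handwheel '[{"rot":[0,0,0],"offset":[-0.02,0,0],"hand":0.036},{"rot":[0,0,0],"offset":[-0.06,0,0],"hand":0.036},{"rot":[0,0,0],"offset":[-0.1,0,0],"hand":0.036},{"rot":[0,0,0],"offset":[-0.14,0,0],"hand":0.036},{"rot":[0,0,0],"offset":[-0.14,-0.04,0],"hand":0.036},{"rot":[0,0,0],"offset":[-0.14,-0.08,0],"hand":0.036},{"rot":[0,0,0],"offset":[-0.14,-0.11,0],"hand":0.036},{"rot":[0,0,0],"offset":[-0.14,-0.11,0],"hand":0.036}]'; python3 st.py; python3 pic.py b1; python3 ov.py b2
```

```text
clock: 11.42
tcp_pos: [557.0, -271.7, 53.0]
tool_rot: [0.533, 0.465, 0.533, -0.465]
contact_force: [-1.1, 0.7, 0.3]
width: 35.9
t 11.42 chute tcp [ 48.5 -31.5  53. ] w 35.9 F chute [-0.8 -1.   0.3]
rot needed (tool,deg) [ 0.01 -0.02 -0.02]
q [ 0.52  0.42 -0.18  1.72  0.08  1.01  0.45]
clock: 12.08
tcp_pos: [442.2, -289.1, 193.4]
tool_rot: [0.531, 0.466, 0.531, -0.467]
contact_force: [0.5, -0.8, -0.5]
width: 36.1
t 12.08 chute tcp [  50.3 -147.6  193.4] w 36.1 F chute [ 0.9  0.4 -0.5]
rot needed (tool,deg) [-0.33  0.06  0.12]
q [ 0.63  0.11 -0.15  1.79  0.02  1.24  0.61]
```

View pics/b1.png

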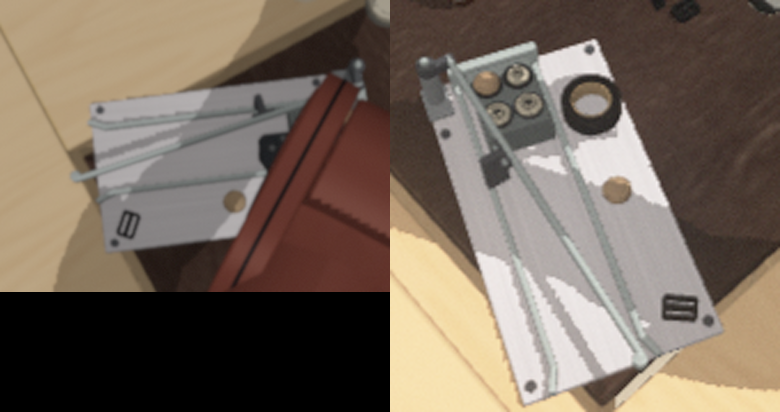

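View pics/b2.png

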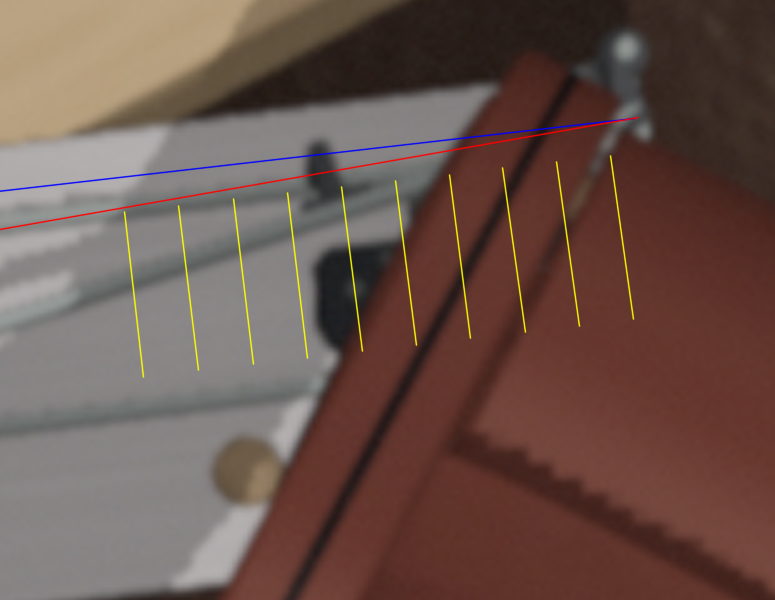

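Run:
```python
from h import *; from bench import cams
p=np.load("chute.npy");f=cams.grab_frame("scene");T=C(f)
def W(q): c,s=np.cos(p[2]),np.sin(p[2]); return np.array([p[0]+c*q[0]-s*q[1],p[1]+s*q[0]+c*q[1],q[2]])
k=7;im=cv2.resize(f["color"][:,:,::-1],None,fx=k,fy=k,interpolation=cv2.INTER_CUBIC)
def poly(q,col): cv2.polylines(im,[np.int32(T.proj([W(x) for x in q])*k+3)],False,col,1,cv2.LINE_AA)
poly([(-173.6,-29,68),(140,36,68)],(255,0,0))
poly([(145,-35,42),(145,35,42)],(255,0,255))
poly([(65,-31,8),(65,31,8)],(0,255,255));poly([(61,-31,8),(61,31,8)],(0,0,255))
poly([(65,-28,46),(65,28,46)],(0,255,255));poly([(61,-28,46),(61,28,46)],(0,0,255))
cv2.imwrite("pics/c1.png",im[160*k:243*k,175*k:280*k])
```

```text
(no output)
```

View pics/c1.png

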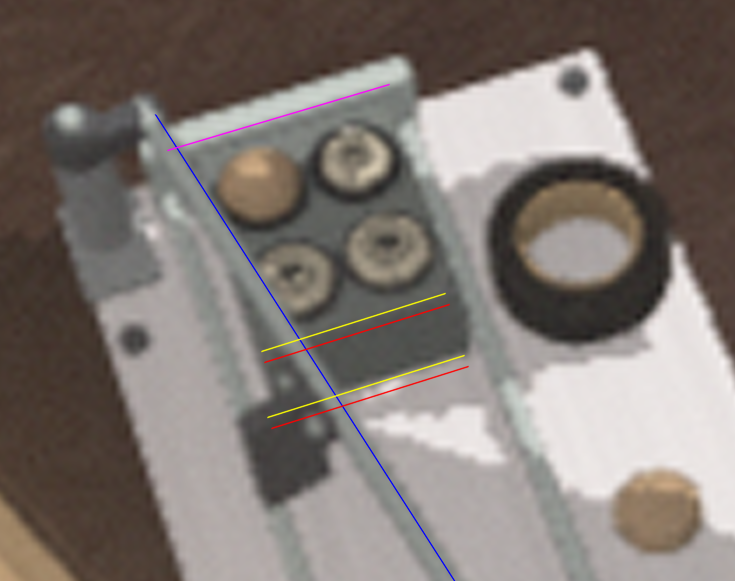

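```bash
python3 st.py; python3 -c "
from bench import ctrl;print(ctrl.hand_in())"
```

```text
t 12.28 chute tcp [  48.6 -140.8  193.2] w 35.9 F chute [-0.9 -0.3 -0.5]
rot needed (tool,deg) [ 0.02  0.01 -0.04]
q [ 0.63  0.12 -0.16  1.78  0.02  1.24  0.6 ]
the job is handed in; nothing more can be done
None
```

The rack is home against the end stop, the gate is shut behind it, and I handed the job in at 12.3 s. The hand-in gives no verdict, so this rests on my own checks.

**How I did it:** The back of the +y finger pushed the bar open to its hard stop. I then eased off about 2–4 mm and held it there while both fingertips pushed the rack from behind. Once it was home, I backed off, raised the hand, eased the gate shut with the finger and lifted clear.

**Last checks:**
- **Rack home:** it stopped with the tool at chute x = 53 mm, and the push force rose from about 6 to 17 N with no more movement. In the last picture the rack's rear edge sits on the line drawn for the home position.
- **Gate shut:** in the last picture the bar lies on or within about 2 mm of the drawn shut line.
- **Robot clear:** the tool is at z = 193 mm and the force reading is only noise, around 1 N.
- **Loose things:** the tape, button and slider look where they were. I did not measure them, and I did not check the desk samples closely.

**Less certain:**
- **Hard stop position:** I found it 3 mm further out than worked out beforehand, and with the hand lowered the bar pressed on the finger at up to 8 N. The finger probably widens upward. I backed off, which brought it to about 2–4 N during the push.
- **Gate angle during the push:** I judged it only from pictures and forces. The bar lay along the fully open line wherever it showed, but the arm hid part of it late in the push.

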